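Close the spring-flap parcel box on the genkan bench

TASK

Close the white parcel box with the toy train car inside: lift the two short end flaps and fold them inward over the car first, then bring the big lid down over both of them and press its front edge until you feel the catch click and the lid stays shut by itself. Press firmly but do not crush the box, and leave everything else on the bench where it is.

Things in the scene. Friction and masses are not known exactly. Their poses are not given: they have to be found in the camera images.
- parcel_box: white plastic box fixed on a thin black anti-slip mat, 150 mm (its x) by 220 mm (its y), walls 4 mm; the two end walls (at y = +-110) are 105 mm high, the two long walls (x = +-75) 110 mm. Origin: centre of its underside; z up; its -x long side (front, with the catch in the middle, 96 to 108 mm up) faces roughly to the robot, the lid's hinge is on the +x long side
- flap_left (a joint): opening angle of the left end flap (hinge on the box's +y end): 0 = flat across the box mouth, 1.57 = standing upright, 3.14 = sticking straight out from the box end. Stiff springy crease: it stays where it is left between about 0.5 and 3.05, and springs back to about 0.5 when pressed flatter and let go
- flap_right (a joint): opening angle of the right end flap (hinge on the box's -y end): 0 = flat across the box mouth, 1.57 = standing upright, 3.14 = sticking straight out from the box end. Stiff springy crease: it stays where it is left between about 0.5 and 3.05, and springs back to about 0.5 when pressed flatter and let go
- flap_left_hinge (a point): middle of the left end flap's hinge line, at (0, +110, 107) mm in the box's frame; the hinge runs along the box's x. The flap is a white panel 134 mm wide at the hinge, tapering to 80 mm at the free edge, 62 mm from hinge to free edge, 3 mm thick with a 6 mm round bead along the free edge
- flap_left_edge (a point): middle of the left end flap's free edge, 62 mm from its hinge
- flap_right_hinge (a point): middle of the right end flap's hinge line, at (0, -110, 107) mm in the box's frame; the flap is the mirror image of the left one
- flap_right_edge (a point): middle of the right end flap's free edge, 62 mm from its hinge
- lid_flap (a joint): opening angle of the lid: 0 = level, 1.57 = upright, more = leaning away from the robot. The catch is set anywhere over a height of 12 mm each time, so the clicked lid reads 0 to 0.08: feel for it. A springy ledge stops the lid just below. The click takes 10 to 15 N near the front edge; over 35 N crushes the box. Not clicked, the lid springs up to 0.3 or more when let go
- lid_hinge (a point): middle of the lid's hinge line, at (75, 0, 113) mm in the box's frame; the hinge runs along the box's y. The lid is a white panel 214 mm wide, 157 mm from hinge to front edge, 4 mm thick, with a lip 60 mm wide and 28 mm deep under the middle of its front edge that goes down outside the front wall and snaps over the catch. Its flat top is 115 mm above the bench when level
- lid_edge (a point): middle of the lid's front (free) edge, on its outer face, 157 mm from the hinge
- train_car: wooden model train car 110 x 42 x 55 mm packed loose on the box's floor; origin at the centre of its underside
- glass_weight: round clear glass weight, 76 mm across, 40 mm high, bystander; origin under its centre
- shoe_horn: silicone shoe horn lying flat, 195 mm long, up to 44 mm wide, 12 mm high, bystander; origin near its middle, underside
- shoe_brush: wooden shoe brush, 50 x 150 x 33 mm, bystander; origin under its centre
- key_dish: white ceramic key dish, 90 mm across, 22 mm high, bystander; origin under its centre
- polish_tin: round steel polish tin, 68 mm across, 28 mm high, bystander; origin under its centre
- tape_roll: cardboard roll lying flat, 84 mm across, 24 mm high, bystander; origin under its centre
There are look-alikes about, which are no part of the job. Leave any blue or red look-alike of the train_car alone.

How it is judged:
By the outcome, as a careful person would: the job done as asked, in the order asked, and still so for the second after the job is handed in, with the robot touching nothing.
It also fails if it takes over 61 s, if anything falls off the work surface, if the arm or the gripper's body presses on something with over 40 N, if the wrist force passes 120 N, or if a joint passes its speed limit or range.

ROBOT

A 7-joint arm with a two-finger parallel gripper is mounted at the origin on the work surface. World frame = base frame: x ahead of the robot, y to its left, z up, the work surface at z = 0. Lengths are in m, angles in rad, forces in N, time in s.
With the tool pointing down it reaches from about 0.425 to 0.975 m from the base axis. Payload 16.7 kg.
Tool frame: the origin (TCP) lies midway between the tips of the shut fingers; the grasp point (between the pads) lies arm.grip_point_offset behind it (arm.grip_point_offset is the distance from the TCP to the grasp point, in m); z points along the fingers, y is the line along which they close (so a half turn about z gives the same grasp; the last joint's range is limited). The gripper opens to 85 mm and grips with 20 to 120 N. Pads are 22 mm wide; open, the fingers measure 114 mm over their backs; the gripper's body (76 mm by 85 mm) begins 54 mm behind the grasp point. The pads swing forward as they close: fully open they stand 13 mm farther back than shut.
Start: joints at [1.052, 0.426, 0.074, 1.606, -0.034, 1.111, -0.067], TCP at [0.244, -0.629, 0.231] pointing down, gripper open.
Joint ranges: [-2.85, 2.85], [-0.5, 2.14], [-1.23, 1.37], [0.21, 2.46], [-1.02, 4.16], [0.16, 2.05], [-2.73, 2.73]. Speed limits (rad/s): [1.89, 1.89, 2.39, 2.39, 3.01, 3.01, 3.01].

INTERFACE

Orientations are given as [roll, pitch, yaw] about the fixed x, y, z axes, in that order (R = Rz(yaw) Ry(pitch) Rx(roll)).
In Python, from bench import readout, imaging, arm gives the robot as it stands.
- The arm moves only by the tool move_arm, never from a script. Its argument "rows" is a list of rows, each a list of 3 entries, a list of its own where there are three numbers: the opening in per cent of the stroke, from 0 (shut) to 100 (fully open), then the shift along the world's x, y, z in mm, then the turn, a rotation vector about the world's x, y, z in rad. In form: [[claw, [tx, ty, tz], [rx, ry, rz]], ...]. A call has 1 to 20 rows; each row shifts and turns the commanded pose from where the row before left it; what a row does not reach is not made up. A row lasts 1/8 s, in which the tool goes at most 62.5 mm and 10.7 degrees, less where a joint would pass 70% of its speed; a pose out of reach is approached as far as the arm can. A call is refused whole if a number of a shift passes 62.5 or a number of a turn 0.188, either way. A call with a gripper value outside its range is refused whole. The fingers move at their own pace and stop on an object; the grip force is fixed at half the most. Time passes only in rows, so rows that do not move let the fingers close. It gives the time, the measured TCP pose, the force, the opening and the grip force at its end, in the units of the state.
- readout.get_obs(): the state, without advancing time (a new reading comes with each control period).
- imaging.grab_frame(name): name is "scene" or "top" or "wrist"; returns a dict with "pixels" (384x512x3 uint8, red, green, blue), "z_map" (384x512 float32, m along the optical axis (not along the pixel's ray), 0 where there is no reading), "mtx" (3x3 intrinsics, pixels), "k1" (the pictures are not rectified: a ray, as slopes to the right and down, at radius r is drawn at 1 + k1 r^2 times it, then the intrinsics apply), "R" (3x3) and "t" (3): a world point X has camera coordinates R X + t. Camera axes: x right, y down, z forward; pixel columns grow to the right and rows downward; lengths in m; the calibration is good to about 2 mm. A picture is of the moment at which its call begins.
- arm.finish_job(): hands the job in; it is judged then, once.
The state is a dict: "time": time; "joint_pos": joint angles; "qd": joint speeds; "effort": joint torques, N m; "tcp_pos": TCP position; "tool_rot": TCP orientation; "wrist_force": force on the tool from outside, world axes, zero at the start; "wrist_torque": the same for the moment, N m; "grip_width": finger opening in m; "grasp_force": force on a finger pad.
Only numpy, scipy, OpenCV 4.12 (cv2) and the standard library are available. Lean on these libraries where they do the work, as an engineer would, in place of code of your own. Each camera call takes 0.05 s, during which the arm holds its last target. There are 200 camera calls.

## Working session

There is one attempt and no reset: what is moved stays moved. The work goes in short steps, Python scripts to look and compute and a tool call to move; the robot and the scene stay as the last step left them, time stands still between calls to the robot, and variables do not carry over. Pictures are saved under pics/ and viewed, at most 10 in all, crops included, and the job is handed in when it is done.

Besides the shell and the picture viewer there is one more tool, called as a command line: name --argument value ..., lists and objects as JSON in quotes. move_arm: Moves the arm, as the interface text tells. Its arguments: {"type":"object","properties":{"rows":{"type":"array"}},"required":["rows"]}

```bash
mkdir -p pics; ls
python3 - <<'E'
from bench import readout, imaging, arm
import cv2,numpy as np
o=readout.get_obs()
for k,v in o.items(): print(k,np.round(v,3))
print(arm.grip_point_offset)
ims=[]
for n in ("scene","top"):
    f=imaging.grab_frame(n); np.savez(f"{n}0.npz",**f)
    cv2.imwrite(f"pics/{n}0.png",f["pixels"][...,::-1]); print(n,f["mtx"],f["k1"],f["R"],f["t"])
E
```

```text
pics
time 0.0
joint_pos [ 1.052  0.427  0.074  1.607 -0.034  1.111 -0.067]
qd [ 0.001 -0.    -0.     0.001  0.001 -0.    -0.001]
effort [-0.0000e+00 -9.4984e+01  3.7600e+00 -4.6351e+01  1.9000e-02  1.0000e-02
  0.0000e+00]
tcp_pos [ 0.244 -0.629  0.231]
tool_rot [-3.14  0.    0.37]
wrist_force [ 0.127 -0.081  0.283]
wrist_torque [0.014 0.05  0.036]
grasp_force 0.0
grip_width 0.085
0.0187
scene [[369.96948901   0.         249.76369947]
 [  0.         369.96948901 190.08372696]
 [  0.           0.           1.        ]] -0.08186468309659592 [[-0.26174567  0.96510429 -0.0079316 ]
 [ 0.63982603  0.16736263 -0.75007493]
 [-0.72257308 -0.20140371 -0.6613053 ]] [ 0.13213074 -0.24891309  1.43470844]
top [[389.03833663   0.         255.78520818]
 [  0.         389.03833663 190.79815734]
 [  0.           0.           1.        ]] -0.003096424217256095 [[-0.0063926  -0.99997609 -0.00263818]
 [-0.99582707  0.00660621 -0.09102093]
 [ 0.09103618  0.00204531 -0.99584549]] [-0.00873774  0.52637767  1.2936193 ]
```

View pics/scene0.png

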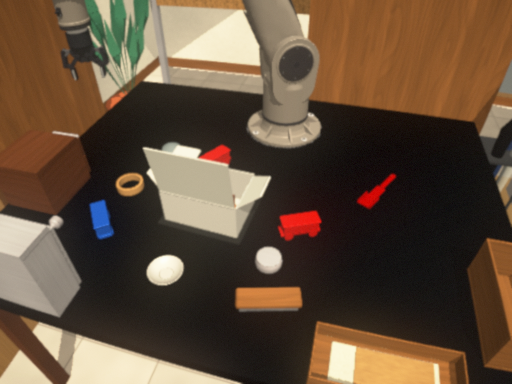

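View pics/top0.png

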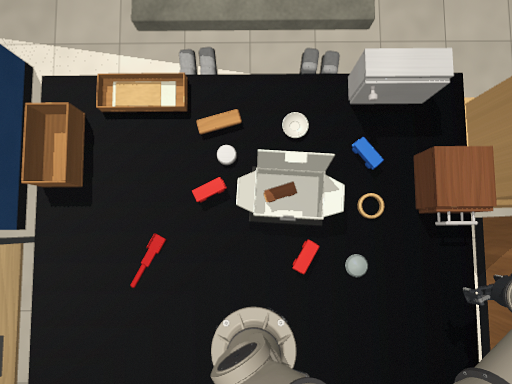

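The top view shows the open box at about (290,190), with the brown train car inside at (281,191), the flaps at (245,197) and (335,195), and the lid leaning back at (296,160). Look-alikes are the red cars at (209,189) and (306,256) and the blue one at (367,152). I choose the brown one inside the box. Next I'll measure the box pose from depth.

```bash
cat > h.py <<'E'
import numpy as np,cv2
def cloud(f):
    h,w=f["z_map"].shape; u,v=np.meshgrid(np.arange(w),np.arange(h))
    k=float(f["k1"]); pts=np.stack([u,v],-1).reshape(-1,1,2).astype(float)
    s=cv2.undistortPoints(pts,f["mtx"],np.array([k,0,0,0.]))[:,0]
    z=f["z_map"].reshape(-1); c=np.c_[s*z[:,None],z]
    P=(c-f["t"])@f["R"]; P[z==0]=np.nan
    return P.reshape(h,w,3)
E
python3 - <<'E'
import numpy as np,cv2
from h import *
T=dict(np.load("top0.npz")); S=dict(np.load("scene0.npz"))
for n,f in(("top",T),("scene",S)):
    P=cloud(f); im=f["pixels"].astype(int)
    m=(P[...,2]>.06)&(im.min(-1)>110)&(abs(P[...,0]-.55)<.25)&(abs(P[...,1]+.08)<.25)
    q=P[m]; print(n,len(q),q.min(0),q.max(0))
    np.save(n+"q.npy",q)
    for lo,hi in((.06,.09),(.09,.1),(.1,.106),(.106,.115),(.115,.13),(.13,.16),(.16,.2),(.2,.3)):
        s=q[(q[:,2]>lo)&(q[:,2]<=hi)]
        if len(s): print(lo,len(s),np.round(s.min(0),3),np.round(s.max(0),3))
T=T["pixels"][130:240,220:360,::-1]; cv2.imwrite("pics/crop.png",cv2.resize(T,None,fx=5,fy=5,interpolation=2))
E
```

```text
top 3209 [ 0.42896317 -0.28542335  0.06027134] [0.62160675 0.04922458 0.27594257]
0.06 185 [ 0.429 -0.228  0.06 ] [ 0.591 -0.01   0.09 ]
0.09 76 [ 0.429 -0.228  0.09 ] [ 0.591 -0.006  0.1  ]
0.1 128 [ 0.431 -0.239  0.1  ] [0.592 0.003 0.106]
0.106 669 [ 0.431 -0.265  0.106] [0.594 0.019 0.115]
0.115 811 [ 0.438 -0.285  0.115] [0.595 0.043 0.13 ]
0.13 327 [ 0.455 -0.283  0.13 ] [0.6   0.049 0.16 ]
0.16 285 [ 0.587 -0.229  0.16 ] [ 0.608 -0.02   0.2  ]
0.2 728 [ 0.583 -0.23   0.2  ] [ 0.622 -0.02   0.276]
scene 5460 [ 0.4423525  -0.28659511  0.06006899] [0.62414935 0.04901213 0.27478325]
0.06 788 [ 0.444 -0.231  0.06 ] [ 0.599 -0.009  0.09 ]
0.09 268 [ 0.444 -0.231  0.09 ] [ 0.598 -0.01   0.1  ]
0.1 172 [ 0.445 -0.232  0.1  ] [ 0.598 -0.007  0.106]
0.106 350 [ 0.442 -0.257  0.106] [0.6   0.009 0.115]
0.115 563 [ 0.461 -0.287  0.115] [0.602 0.039 0.13 ]
0.13 648 [ 0.476 -0.23   0.13 ] [0.608 0.049 0.16 ]
0.16 806 [ 0.591 -0.23   0.16 ] [ 0.613 -0.017  0.2  ]
0.2 1865 [ 0.584 -0.231  0.2  ] [ 0.624 -0.017  0.275]
```

View pics/crop.png

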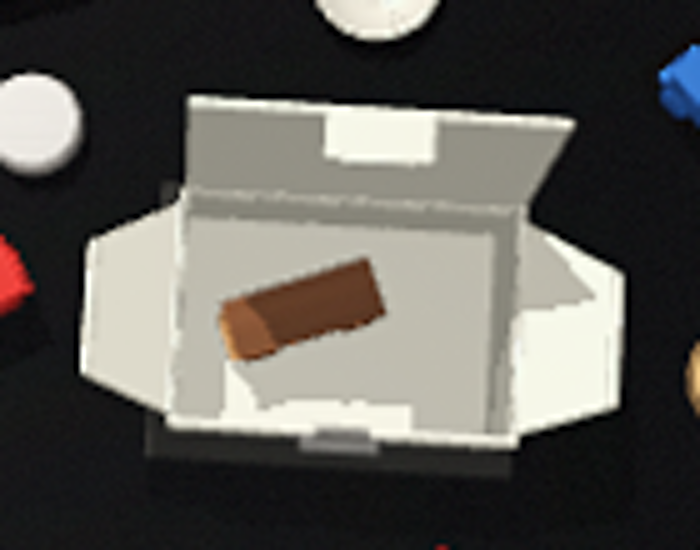

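The crop confirms the brown car lies loose inside the box (crop 300,310). Both flaps stick out slightly raised, and the lid is a little past upright. Next I'll fit the yaw, origin, flap angles and lid angle.

Run:
```python
import numpy as np,cv2
q=np.r_[np.load("topq.npy"),np.load("sceneq.npy")]
def plane(p):
    for _ in range(5):
        c=p.mean(0);n=np.linalg.svd(p-c,full_matrices=0)[2][2];d=(p-c)@n;p=p[abs(d)<max(.0025,2*d.std()) ]
    return c,n,len(p),d.std()
for nm in("topq","sceneq"):
    q=np.load(nm+".npy")
    L=q[(q[:,2]>.15)&(q[:,0]>.58)]
    c,n,k,s=plane(L); n*=np.sign(n[0]); print(nm,"lid",c,n,k,s,"yaw",np.arctan2(n[1],n[0]))
    # rim of long walls: z 107..113
    w=q[(abs(q[:,2]-.109)<.004)&(q[:,1]>-.225)&(q[:,1]<-.015)]
    f=w[w[:,0]<.47]; 
    if len(f)>20: 
        a=np.polyfit(f[:,1],f[:,0],1); print("front rim",len(f),a,np.std(f[:,0]-np.polyval(a,f[:,1])),f[:,1].min(),f[:,1].max(), "x@-.12",np.polyval(a,-.12))
    for sgn,m in(("L",q[:,1]>.003),("R",q[:,1]<-.243)):
        p=q[m&(q[:,2]<.2)]; c,n,k,s=plane(p); n*=np.sign(n[2]); print(sgn,c,n,k,s,"slope deg",np.degrees(np.arccos(n[2])),"dir",np.arctan2(n[1],n[0]),p[:,2].max())
        # hinge line height .107
        print("  hinge pt y at z=.107 x=.52:", c[1]-(n[0]*(.52-c[0])+n[2]*(.107-c[2]))/n[1])
    e=q[(abs(q[:,1]+.12)<.12)&(q[:,2]>.19)]; lid=e
    print("lid y range low z",[np.round([lid[(abs(lid[:,2]-z)<.01)][:,1].min(),lid[(abs(lid[:,2]-z)<.01)][:,1].max()],4) for z in(.21,.24)], lid[:,2].max())
```

```text
topq lid [ 0.60215222 -0.12320206  0.21286163] [ 0.98416176 -0.06501226 -0.16492132] 859 0.0008158623505102864 yaw -0.06596267523374735
front rim 104 [-0.0079723   0.44046642] 0.007396254201147046 -0.22441791583360052 -0.01569785219857255 x@-.12 0.4414230949650686
L [0.51449731 0.02478225 0.12361434] [-0.03130062 -0.46223088  0.88620702] 410 0.0017391094294384338 slope deg 27.59957456815384 dir -1.6384095312177884 0.1389033615318817
  hinge pt y at z=.107 x=.52: -0.007444022505823267
R [ 0.50066705 -0.26265958  0.11983327] [0.0198376  0.34573418 0.93812278] 399 0.0017678324173000623 slope deg 20.261346235867 dir 1.51348098950289 0.13454327204186606
  hinge pt y at z=.107 x=.52: -0.2289468031472386
lid y range low z [array([-0.2296, -0.0197]), array([-0.2294, -0.0196])] 0.27594256786685645
sceneq lid [ 0.60770413 -0.11971651  0.21319553] [ 0.98524194 -0.06920444 -0.15655371] 2596 0.0008993019184707459 yaw -0.07012588672160718
front rim 47 [0.05807283 0.45003278] 0.0017994875193806184 -0.07995281814874831 -0.01621986815611134 x@-.12 0.44306403555152846
L [0.52160805 0.02374056 0.12427162] [-0.03394459 -0.45738413  0.88862113] 361 0.0008558355739830367 slope deg 27.299512733490705 dir -1.64487514366737 0.13836876237753462
  hinge pt y at z=.107 x=.52: -0.009695970976656448
R [ 0.54092986 -0.27198377  0.12265668] [0.03967174 0.34513285 0.93771503] 51 0.001033325086467236 slope deg 20.328701059789154 dir 1.456352316041958 0.1294312247572768
  hinge pt y at z=.107 x=.52: -0.22703925214965764
lid y range low z [array([-0.2302, -0.0175]), array([-0.23  , -0.0174])] 0.27478325174918694
```

move_arm --rows '[[0,[20,45,0],[0,0,-0.11]],[0,[20,45,0],[0,0,-0.11]],[0,[20,45,0],[0,0,-0.11]],[0,[20,45,0],[0,0,-0.11]],[0,[20,45,0],[0,0,0]],[0,[20,45,0],[0,0,0]],[0,[28,5,-10],[0.157,0,0]],[0,[28,5,-10],[0.157,0,0]],[0,[28,5,-20],[0.157,0,0]],[0,[28,5,-20],[0.157,0,0]],[0,[31,5,-31],[0.157,0,0]],[0,[0,0,0],[0,0,0]],[0,[0,0,0],[0,0,0]]]'

```text
time: 1.72
tcp_pos: [0.5068, -0.3346, 0.1408]
tool_rot: [-2.359, 0.049, -0.05]
wrist_force: [-1.0, -0.0, 1.2]
grip_width: -0.0001
grasp_force: 0.0
```

move_arm --rows '[[0,[0,16.5,-16.5],[0,0,0]],[0,[0,16.5,-16.5],[0,0,0]],[0,[0,16.5,-16.5],[0,0,0]],[0,[0,1,7],[0,0,0]],[0,[0,1,7],[0,0,0]],[0,[0,1,6],[0,0,0]],[0,[0,1,6],[0,0,0]],[0,[0,5,6],[0,0,0]],[0,[0,5,7],[0,0,0]],[0,[0,0,0],[0,0,0]]]'

```text
time: 2.98
tcp_pos: [0.5072, -0.2703, 0.1304]
tool_rot: [-2.358, 0.049, -0.049]
wrist_force: [-0.2, 0.7, 0.0]
grip_width: -0.0004
grasp_force: 0.0
```

```bash
cat >> h.py <<'E'
def snap(name,tag):
    from bench import imaging
    f=imaging.grab_frame(name); np.savez(tag+".npz",**f)
    return f
def flaps(f):
    P=cloud(f); im=f["pixels"].astype(int); o=np.array([.516,-.119,0]);a=-.068
    R=np.array([[np.cos(a),np.sin(a),0],[-np.sin(a),np.cos(a),0],[0,0,1]])
    B=(P-o)@R.T; wh=im.min(-1)>100
    for n,s in(("L",1),("R",-1)):
        for lo,hi in((-.05,-.015),(-.02,.02),(.015,.05)):
            m=wh&(B[...,0]>lo)&(B[...,0]<hi)&(B[...,2]>.112)&(abs(s*B[...,1]-.11)<.075)&(B[...,2]<.178)
            q=B[m]; ang=np.arctan2(q[:,2]-.107,.110-s*q[:,1]); r=np.hypot(q[:,2]-.107,.110-s*q[:,1])
            k=(r>.02)&(r<.067)
            if k.sum()>3: print(n,lo,k.sum(),"ang pct",np.round(np.percentile(ang[k],[10,50,90]),2))
E
python3 - <<'E'
from h import *
flaps(snap("top","t1")); f=snap("scene","s1"); flaps(f)
cv2.imwrite("pics/s1.png",cv2.resize(f["pixels"][80:280,80:340,::-1],None,fx=3,fy=3))
E
```

```text
L -0.05 142 ang pct [2.59 2.67 2.75]
L -0.02 160 ang pct [2.61 2.67 2.74]
L 0.015 103 ang pct [2.59 2.67 2.74]
R -0.05 127 ang pct [2.17 2.25 2.3 ]
R -0.02 153 ang pct [2.17 2.24 2.34]
R 0.015 93 ang pct [2.15 2.24 2.3 ]
L -0.05 97 ang pct [2.63 2.66 2.68]
L -0.02 133 ang pct [2.63 2.66 2.69]
L 0.015 112 ang pct [2.63 2.67 2.71]
R -0.05 5 ang pct [2.22 2.23 2.25]
```

View pics/s1.png

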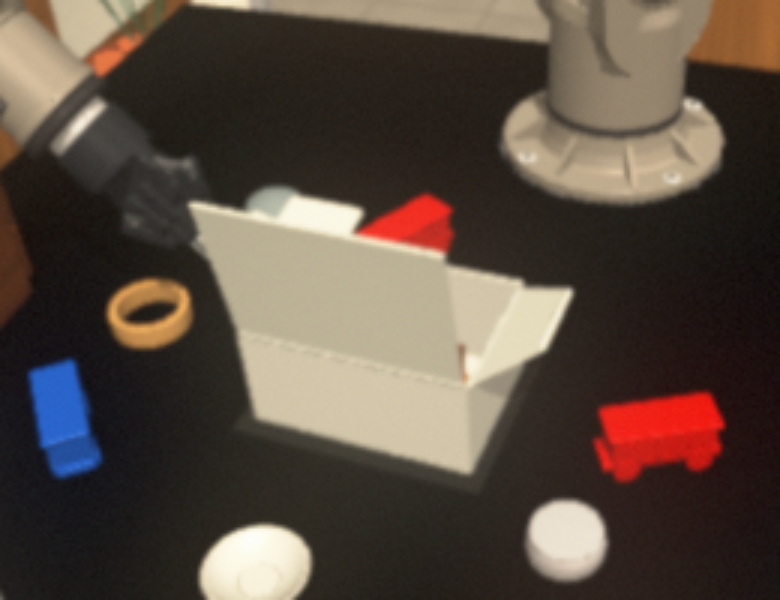

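The picture shows the gripper at (170,210) with the right flap lifted to about 2.24 rad at (320,215). I'll keep folding it in.

move_arm --rows '[[0,[0,8,5],[0,0,0]],[0,[0,8,4],[0,0,0]],[0,[0,8,2],[0,0,0]],[0,[0,8,1],[0,0,0]],[0,[1,8,-1],[0,0,0]],[0,[1,8,-2],[0,0,0]],[0,[1,8,-4],[0,0,0]],[0,[1,8,-4],[0,0,0]],[0,[1,6,-1],[0,0,0]],[0,[1,5,0],[0,0,0]],[0,[0,3,-4],[0,0,0]],[0,[0,0,0],[0,0,0]],[0,[0,0,0],[0,0,0]]]'

```text
time: 4.7
tcp_pos: [0.5128, -0.1927, 0.1257]
tool_rot: [-2.357, 0.05, -0.05]
wrist_force: [-0.0, 1.0, 0.9]
grip_width: -0.0004
grasp_force: 0.0
```

Run:
```python
from h import *
flaps(snap("top","t2")); flaps(snap("scene","s2"))
```

```text
L -0.05 142 ang pct [2.6  2.68 2.74]
L -0.02 161 ang pct [2.61 2.68 2.75]
L 0.015 104 ang pct [2.6  2.69 2.75]
R -0.05 139 ang pct [0.31 0.38 0.45]
R -0.02 145 ang pct [0.32 0.39 0.88]
R 0.015 99 ang pct [0.28 0.37 0.44]
L -0.05 100 ang pct [2.63 2.66 2.69]
L -0.02 128 ang pct [2.63 2.66 2.69]
L 0.015 108 ang pct [2.62 2.65 2.69]
```

move_arm --rows '[[0,[0,-20,22],[0,0,0]],[0,[0,-20,22],[0,0,0]],[0,[0,-20,22],[0,0,0]],[0,[0,-20,22],[0,0,0]],[0,[-15,0,25],[-0.157,0,0]],[0,[-15,0,25],[-0.157,0,0]],[0,[0,42,0],[-0.157,0,0]],[0,[0,42,0],[-0.157,0,0]],[0,[0,42,0],[-0.157,0,0]],[0,[0,42,0],[-0.157,0,0]],[0,[0,42,0],[-0.157,0,0]],[0,[0,42,0],[-0.157,0,0]],[0,[0,42,0],[-0.157,0,0]],[0,[0,42,0],[-0.157,0,0]],[0,[0,0,0],[0,0,0]],[0,[0,0,0],[0,0,0]]]'

```text
time: 6.8
tcp_pos: [0.4825, 0.0587, 0.263]
tool_rot: [2.375, -0.045, -0.053]
wrist_force: [-0.5, -0.5, 1.2]
grip_width: -0.0004
grasp_force: 0.0
```

move_arm --rows '[[0,[8,15,-8],[0,0,0]],[0,[8,20,-30],[0,0,0]],[0,[12,0,-39],[0,0,0]],[0,[12,0,-38],[0,0,0]],[0,[0,0,0],[0,0,0]],[0,[0,-16.5,-16.5],[0,0,0]],[0,[0,-16.5,-16.5],[0,0,0]],[0,[0,-16.5,-16.5],[0,0,0]],[0,[0,-1,7],[0,0,0]],[0,[0,-1,6],[0,0,0]],[0,[0,-5,6],[0,0,0]],[0,[0,-5,7],[0,0,0]],[0,[0,0,0],[0,0,0]]]'

```text
time: 8.43
tcp_pos: [0.5228, 0.0319, 0.1257]
tool_rot: [2.375, -0.047, -0.054]
wrist_force: [-0.5, 0.2, -1.0]
grip_width: -0.0002
grasp_force: 0.0
```

Run:
```python
from h import *
flaps(snap("top","t3")); flaps(snap("scene","s3"))
```

```text
L -0.05 119 ang pct [2.27 2.32 2.36]
L -0.02 135 ang pct [2.27 2.32 2.38]
L 0.015 90 ang pct [2.28 2.32 2.37]
R -0.05 136 ang pct [0.37 0.44 0.5 ]
R -0.02 158 ang pct [0.36 0.44 0.5 ]
R 0.015 98 ang pct [0.37 0.44 0.49]
L -0.05 51 ang pct [2.28 2.29 2.31]
L -0.02 118 ang pct [2.28 2.31 2.61]
L 0.015 68 ang pct [2.28 2.3  2.34]
```

move_arm --rows '[[0,[0,-8,8],[0,0,0]],[0,[0,-8,6],[0,0,0]],[0,[0,-8,2],[0,0,0]],[0,[0,-8,1],[0,0,0]],[0,[-1,-8,-1],[0,0,0]],[0,[-1,-8,-2],[0,0,0]],[0,[-1,-8,-4],[0,0,0]],[0,[-1,-8,-4],[0,0,0]],[0,[-1,-6,-1],[0,0,0]],[0,[-1,-5,0],[0,0,0]],[0,[0,-3,-4],[0,0,0]],[0,[0,0,0],[0,0,0]]]'

```text
time: 10.02
tcp_pos: [0.5164, -0.0461, 0.1257]
tool_rot: [2.374, -0.045, -0.053]
wrist_force: [-0.1, -0.5, -0.9]
grip_width: 0.0003
grasp_force: 0.1
```

Run:
```python
from h import *
flaps(snap("top","t4"))
```

```text
L -0.05 138 ang pct [0.28 0.37 0.46]
L -0.02 103 ang pct [0.32 0.38 0.46]
L 0.015 96 ang pct [0.3  0.38 0.48]
R -0.05 132 ang pct [0.39 0.45 0.51]
R -0.02 154 ang pct [0.37 0.44 0.5 ]
R 0.015 101 ang pct [0.37 0.46 0.52]
```

move_arm --rows '[[0,[0,20,22],[0,0,0]],[0,[0,20,22],[0,0,0]],[0,[0,20,22],[0,0,0]],[0,[0,20,22],[0,0,0]],[0,[0,-31,25],[0.153,0,0]],[0,[0,-31,25],[0.153,0,0]],[0,[0,-31,25],[0.153,0,0]],[0,[0,-31,25],[0.153,0,0]],[0,[0,-31,25],[0.153,0,0]],[0,[0,0,0],[0,0,0]],[0,[40,0,0],[0,0,0]],[0,[40,0,0],[0,0,0]],[0,[40,0,0],[0,0,0]],[0,[40,0,0],[0,0,0]],[0,[0,0,0],[0,0,0]],[0,[0,0,0],[0,0,0]]]'

```text
time: 12.08
tcp_pos: [0.6761, -0.12, 0.338]
tool_rot: [3.138, 0.005, -0.069]
wrist_force: [-0.9, -0.4, 0.8]
grip_width: 0.0001
grasp_force: 0.0
```

Run:
```python
from h import *
flaps(snap("top","t5")); f=snap("scene","s5")
cv2.imwrite("pics/s5.png",cv2.resize(f["pixels"][80:280,80:340,::-1],None,fx=3,fy=3))
```

```text
L -0.05 132 ang pct [0.41 0.48 0.59]
L -0.02 147 ang pct [0.42 0.48 0.58]
L 0.015 95 ang pct [0.42 0.49 0.57]
```

View pics/s5.png

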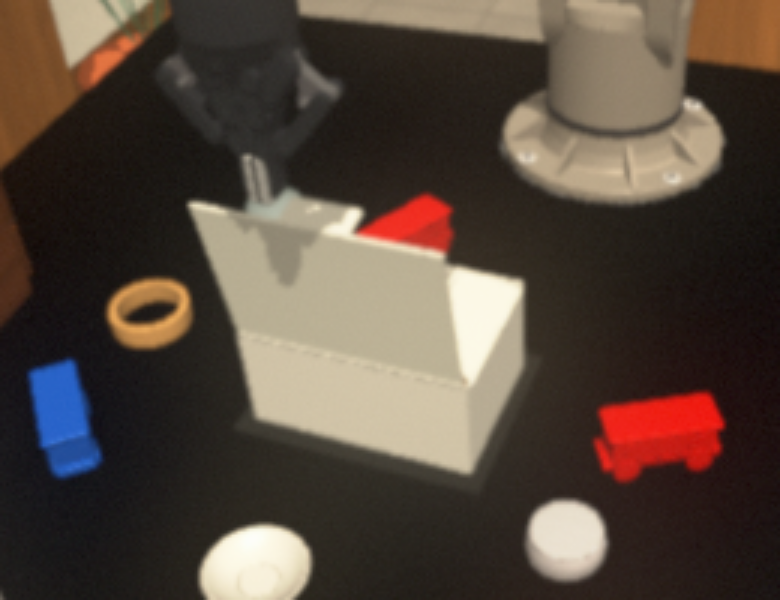

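The picture shows the gripper tip at (262,195), above and behind the lid; the lid is upright and the left flap at (490,310) is folded in. I'll go down behind the lid and pull it forward.

move_arm --rows '[[0,[0,0,-24],[0,0,0]],[0,[0,0,-24],[0,0,0]],[0,[0,0,-24],[0,0,0]],[0,[0,0,-23],[0,0,0]],[0,[0,0,0],[0,0,0]],[0,[-14,0,0],[0,0,0]],[0,[-14,0,0],[0,0,0]],[0,[-12,0,0],[0,0,0]],[0,[-11,0,0],[0,0,0]],[0,[-11,0,0],[0,0,0]],[0,[-11,0,0],[0,0,0]],[0,[0,0,0],[0,0,0]]]'

```text
time: 13.68
tcp_pos: [0.6028, -0.1209, 0.244]
tool_rot: [3.138, 0.004, -0.07]
wrist_force: [0.5, -0.6, 0.4]
grip_width: -0.0001
grasp_force: 0.0
```

```bash
cat >> h.py <<'E'
def lid(f):
    P=cloud(f); im=f["pixels"].astype(int); o=np.array([.516,-.119,0]);a=-.068
    R=np.array([[np.cos(a),np.sin(a),0],[-np.sin(a),np.cos(a),0],[0,0,1]])
    B=(P-o)@R.T
    m=(im.min(-1)>90)&(abs(B[...,1])<.1)&(abs(B[...,1])>.045)&(B[...,2]>.11)&(B[...,2]<.29)
    q=B[m]; dx=.075-q[:,0];dz=q[:,2]-.113;r=np.hypot(dx,dz);k=(r>.08)&(r<.165)
    print("lid",k.sum(),np.round(np.percentile(np.arctan2(dz,dx)[k],[10,50,90]),3))
E
python3 - <<'E'
from h import *
lid(snap("top","t6")); lid(snap("scene","s6"))
E
```

```text
lid 372 [0.016 0.138 1.538]
lid 1274 [0.1   1.573 1.586]
```

move_arm --rows '[[0,[-17,1,-2],[0,0,0]],[0,[-17,1,-3],[0,0,0]],[0,[-15.5,1,-6],[0,0,0]],[0,[-15.5,1,-6],[0,0,0]],[0,[-15,1,-9],[0,0,0]],[0,[-15,1,-9],[0,0,0]],[0,[-13,1,-12],[0,0,0]],[0,[-13,1,-12],[0,0,0]],[0,[0,0,0],[0,0,0]]]'

```text
time: 14.9
tcp_pos: [0.482, -0.1127, 0.1844]
tool_rot: [3.139, 0.005, -0.07]
wrist_force: [0.6, -0.2, 0.9]
grip_width: 0.0
grasp_force: 0.0
```

Run:
```python
from h import *
lid(snap("top","t7")); f=snap("scene","s7"); lid(f)
cv2.imwrite("pics/s7.png",cv2.resize(f["pixels"][80:280,80:340,::-1],None,fx=3,fy=3))
```

```text
lid 345 [0.508 0.531 0.554]
lid 1098 [0.527 0.548 0.567]
```

View pics/s7.png

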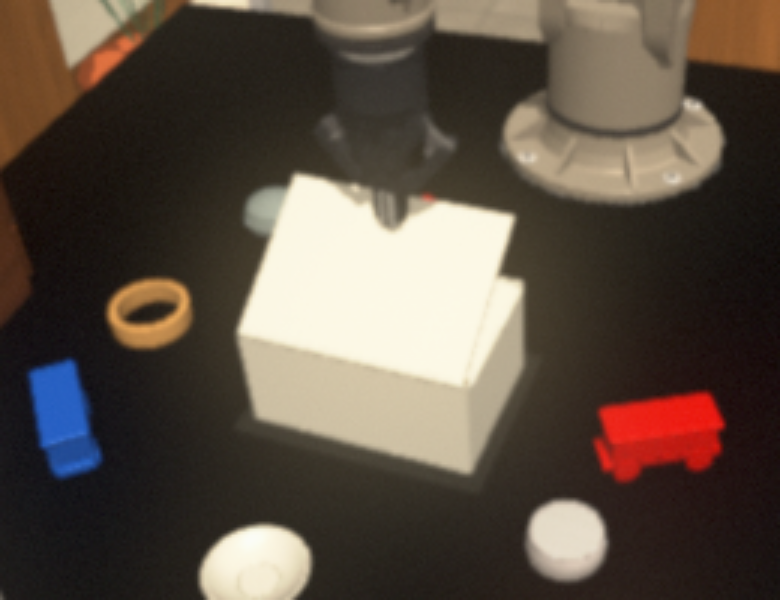

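The lid is at about 0.54 rad with the fingertip near its front edge at (390,215). I'll keep bringing it down.

move_arm --rows '[[0,[-7,0.5,-10],[0,0,0]],[0,[-7,0.5,-10],[0,0,0]],[0,[-6,0.5,-10],[0,0,0]],[0,[-6,0.5,-10],[0,0,0]],[0,[0,0,0],[0,0,0]]]'

```text
time: 15.62
tcp_pos: [0.4552, -0.1106, 0.1439]
tool_rot: [3.139, 0.006, -0.07]
wrist_force: [0.4, -0.2, 0.7]
grip_width: -0.0
grasp_force: 0.2
```

move_arm --rows '[[0,[-1,0,-5],[0,0,0]],[0,[0,0,-5],[0,0,0]],[0,[0,0,-5],[0,0,0]],[0,[0,0,0],[0,0,0]]]'

```text
time: 16.12
tcp_pos: [0.4554, -0.1107, 0.1295]
tool_rot: [3.138, 0.004, -0.07]
wrist_force: [-0.9, -0.7, 1.0]
grip_width: -0.0
grasp_force: 0.5
```

move_arm --rows '[[0,[0,0,-2],[0,0,0]],[0,[0,0,0],[0,0,0]]]'

```text
time: 16.38
tcp_pos: [0.4554, -0.1107, 0.1279]
tool_rot: [3.138, 0.004, -0.07]
wrist_force: [-3.5, -0.2, 5.2]
grip_width: 0.0
grasp_force: 2.7
```

move_arm --rows '[[0,[0,0,-2],[0,0,0]],[0,[0,0,0],[0,0,0]]]'

```text
time: 16.62
tcp_pos: [0.4555, -0.1107, 0.1259]
tool_rot: [3.138, 0.004, -0.07]
wrist_force: [-1.2, 0.9, 1.5]
grip_width: 0.0002
grasp_force: 1.2
```

move_arm --rows '[[0,[0,0,-1],[0,0,0]],[0,[0,0,0],[0,0,0]]]'

```text
time: 16.88
tcp_pos: [0.4555, -0.1107, 0.1249]
tool_rot: [3.138, 0.004, -0.07]
wrist_force: [-2.3, -0.5, 3.2]
grip_width: 0.0
grasp_force: 1.5
```

move_arm --rows '[[0,[0,0,-1],[0,0,0]],[0,[0,0,0],[0,0,0]]]'

```text
time: 17.12
tcp_pos: [0.4557, -0.1107, 0.1237]
tool_rot: [3.139, 0.003, -0.07]
wrist_force: [-0.4, -0.1, -0.1]
grip_width: 0.0004
grasp_force: 0.0
```

move_arm --rows '[[0,[0,0,-1],[0,0,0]],[0,[0,0,0],[0,0,0]]]'

```text
time: 17.38
tcp_pos: [0.4556, -0.1107, 0.1228]
tool_rot: [3.138, 0.004, -0.07]
wrist_force: [0.3, -0.1, 0.7]
grip_width: 0.0002
grasp_force: 0.0
```

move_arm --rows '[[0,[0,0,-1],[0,0,0]],[0,[0,0,0],[0,0,0]]]'

```text
time: 17.62
tcp_pos: [0.4556, -0.1107, 0.1219]
tool_rot: [3.138, 0.004, -0.07]
wrist_force: [0.6, 0.2, 1.1]
grip_width: -0.0002
grasp_force: 0.7
```

Run:
```python
from h import *
lid(snap("top","t8")); lid(snap("scene","s8"))
```

```text
lid 365 [0.03  0.056 0.083]
lid 714 [0.045 0.058 0.072]
```

move_arm --rows '[[0,[0,0,-1],[0,0,0]],[0,[0,0,0],[0,0,0]]]'

```text
time: 17.98
tcp_pos: [0.4556, -0.1107, 0.121]
tool_rot: [3.138, 0.004, -0.07]
wrist_force: [-1.6, 0.8, 7.7]
grip_width: -0.0
grasp_force: 3.9
```

move_arm --rows '[[0,[0,0,-1],[0,0,0]],[0,[0,0,0],[0,0,0]]]'

```text
time: 18.23
tcp_pos: [0.4556, -0.1107, 0.1204]
tool_rot: [3.138, 0.004, -0.07]
wrist_force: [-5.9, 1.0, 15.4]
grip_width: -0.0001
grasp_force: 8.0
```

move_arm --rows '[[0,[0,0,-0.7],[0,0,0]],[0,[0,0,0],[0,0,0]]]'

```text
time: 18.48
tcp_pos: [0.4556, -0.1107, 0.1199]
tool_rot: [3.139, 0.003, -0.07]
wrist_force: [-8.3, 2.3, 22.6]
grip_width: -0.0
grasp_force: 11.0
```

The force went past 15 N without giving way, so this is the ledge under an already-clicked lid. I'll release and check that it stays shut.

move_arm --rows '[[0,[0,0,3],[0,0,0]],[0,[0,0,10],[0,0,0]],[0,[0,0,40],[0,0,0]],[0,[-10,0,50],[0,0,0]],[0,[-40,0,40],[0,0,0]],[0,[0,0,0],[0,0,0]],[0,[0,0,0],[0,0,0]],[0,[0,0,0],[0,0,0]],[0,[0,0,0],[0,0,0]],[0,[0,0,0],[0,0,0]],[0,[0,0,0],[0,0,0]]]'

```text
time: 19.85
tcp_pos: [0.4056, -0.1107, 0.2619]
tool_rot: [3.138, 0.004, -0.07]
wrist_force: [0.5, -0.2, -0.5]
grip_width: 0.0004
grasp_force: 0.0
```

Run:
```python
from h import *
lid(snap("top","t9")); f=snap("scene","s9"); lid(f)
cv2.imwrite("pics/s9.png",cv2.resize(f["pixels"][80:280,80:340,::-1],None,fx=3,fy=3))
```

```text
lid 541 [0.034 0.062 0.089]
lid 726 [0.052 0.064 0.079]
```

View pics/s9.png

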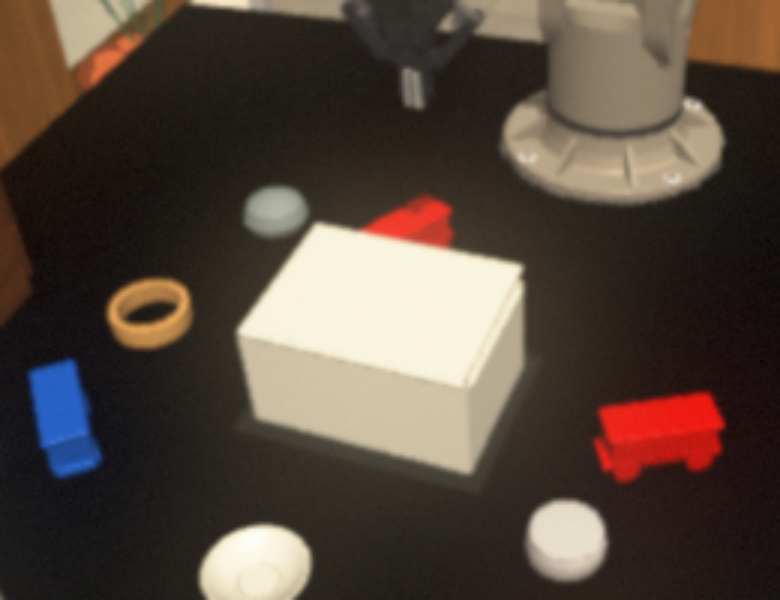

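The lid at (380,300) stays shut at about 0.06 rad, well below the 0.3 an unclicked lid would spring to. The gripper is clear at (412,100) and the bystanders haven't moved, so I'm handing the job in.

```bash
python3 -c "
from bench import arm
print(arm.finish_job())"
```

```text
the job is handed in; nothing more can be done
None
```

The box is closed and handed in: both end flaps folded in over the car, then the lid brought down and clicked; it stayed shut by itself at about 0.06 rad, with press readings up to about 23 N and nothing else on the bench visibly moved.

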